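# Strip the pellet die onto its stands

### The job

Strip the steel pellet die from the top down and put each part upright and fully home on the stand made for it: the cap in the small cup, the plunger stem-down in the deep socket, the sleeve over the post, and last the base in the wide cup. Put each part on its stand before you take the next, lower the parts rather than drop them or tip them over, and leave the two bottles standing where they are.

Things in the scene. Friction and masses are not known exactly. Their poses are not given: they have to be found in the camera images.
- die_cap: The pressing cap, top of the steel die stack: a round flange 36 mm across and 10 mm high with a knurled round knob 24 mm across and 18 mm high on top (28 mm in all). Underneath, a recess 28 mm across and 6 mm deep sits loosely over the plunger's head. Origin: centre of its underside (the flange's lower rim), z up. About 0.1 kg.
- die_plunger: The plunger, below the cap, steel: a stem 23 mm across and 52 mm long (foot chamfered to 16 mm), a collar 46 mm across and 8 mm thick, and a round head 24 mm across and 20 mm high (80 mm in all). At the start its stem stands in the sleeve's bore on the base's spigot, the collar 10 mm above the sleeve; the cap covers the top 6 mm of its head. Origin: centre of the stem's foot, z up. 0.32 kg.
- die_sleeve: The sleeve, below the plunger: a plain steel tube 54 mm across outside, bore 27 mm right through, 58 mm high. At the start it stands on the base, over its spigot. Origin: centre of its lower end, z up. About 0.7 kg.
- die_base: The base, foot of the stack: a steel disc 62 mm across and 22 mm high with a round spigot 22 mm across and 16 mm high on its top (38 mm in all). Stands loose on the worktop at the start; the spigot is hidden in the sleeve's bore. Origin: centre of its underside, z up. About 0.5 kg.
- cap_stand: The small cup, for the cap: a fixed white plastic fitting on a square grey foot plate 88x88x6 mm; origin at the centre of its underside, z up. A shallow cup with a black rubber floor pad, 44 mm across inside at its floor, flaring to 53 mm at its rim. Floor 8 mm and rim 17 mm above the worktop.
- plunger_stand: The deep socket, for the plunger: a fixed white plastic fitting on a square grey foot plate 88x88x6 mm; origin at the centre of its underside, z up. An upright tube with a hole 32 mm across, its mouth flaring to 43 mm. Floor of the hole 8 mm, top of the mouth 41 mm above the worktop; the plunger stands in it on its foot.
- sleeve_stand: The post, for the sleeve: a fixed white plastic fitting on a square grey foot plate 88x88x6 mm; origin at the centre of its underside, z up. A round shoulder 58 mm across whose top is 8 mm above the worktop, and an upright post 16 mm across, tapered to 5 mm over its last 12 mm, its tip 50 mm above the worktop. The sleeve goes over the post and rests on the shoulder.
- base_stand: The wide cup, for the base: a fixed white plastic fitting on a square grey foot plate 88x88x6 mm; origin at the centre of its underside, z up. A shallow cup with a black rubber floor pad, 70 mm across inside at its floor, flaring to 79 mm at its rim. Floor 8 mm and rim 16 mm above the worktop.
- cream_bottle: Bystander: a loose slim cream-coloured bottle with a brown cap, 32 mm across, 98 mm high. Origin: centre of its underside.
- amber_bottle: Bystander: a loose dark brown bottle with a black cap, 63 mm across, 159 mm high. Origin: centre of its underside.
Things that resemble listed ones, but are neither listed nor needed, are in the scene too. Leave any green or red look-alike of the die_base alone. What is shaped like the die_cap but purple is not meant.

How it is judged:
By the outcome, as a careful person would: the job done as asked, in the order asked, and still so for the second after the job is handed in, with the robot touching nothing.
It also fails if it takes over 120 s, if anything falls off the work surface, if the arm or the gripper's body presses on something with over 40 N, if the wrist force passes 120 N, or if a joint passes its speed limit or range.

### The arm

A 6-joint arm with a two-finger parallel gripper is mounted at the origin on a cart in front of the work surface, level with it; the furniture and walls round the work are solid. World frame = base frame: x ahead of the robot, y to its left, z up, the work surface at z = 0. Lengths are in m, angles in rad, forces in N, time in s.
With the tool pointing down it reaches from about 0.275 to 0.825 m from the base axis. Payload 5.2 kg.
Tool frame: the origin (TCP) lies at the very end of the fingers, on their centre line; the grasp point (between the pads) lies 19 mm behind it; z points along the fingers, y is the line along which they close (so a half turn about z gives the same grasp; the last joint's range is limited). The gripper opens to 93 mm and grips with 3 to 60 N. Pads are 15 mm wide; open, the fingers measure 128 mm over their backs; the gripper's body (75 mm by 188 mm) begins 65 mm behind the grasp point.
Start: joints at [-1.444, 0.259, 1.535, -0, 1.348, -0.203], TCP at [0.178, -0.52, 0.219] pointing down, gripper open.
Joint ranges: [-3.14, 3.14], [-0.91, 2.08], [0.19, 2.58], [-1.22, 4.36], [0.22, 2.71], [-3.12, 3.12]. Speed limits (rad/s): [2.57, 2.57, 3.14, 3.14, 3.14, 3.14].

### API

Orientations are given as a unit quaternion [x, y, z, w].
In Python, from bench import r gives the robot as it stands.
- The arm moves only by the tool move_arm, never from a script. Its argument "steps" is one flat list of numbers, 7 for each row, row after row: the opening, from -1 (shut) to 1 (fully open), then the shift along the tool's x, y, z in mm, then the turn, a rotation vector about the tool's x, y, z in rad. A call has 1 to 5 rows; each row is the pose to reach, as a shift and turn from the pose commanded when the call began, along the tool's axes at that moment; what a row does not reach only later rows make up. A row lasts 1/12 s, in which the tool goes at most 41.7 mm and 7.16 degrees, less where a joint would pass 70% of its speed; a pose out of reach is approached as far as the arm can. A call with a gripper value outside its range is refused whole. The fingers move at their own pace and stop on an object; the grip force is fixed at half the most. Time passes only in rows, so rows that repeat a pose let the fingers close. It gives the time, the measured TCP pose, the force, the opening and the grip force at its end, in the units of the state.
- r.read_state(): the state, without advancing time (a new reading comes with each control period).
- r.read_camera(name): name is "side" or "top"; returns the picture (384x512x3 uint8, red, green, blue); there is no depth.
- r.calibration(name): a dict with "K" (3x3 intrinsics, pixels), "rvec" (rotation vector, rad) and "tvec" (3), from world to camera coordinates, as OpenCV has them. Camera axes: x right, y down, z forward; pixel columns grow to the right and rows downward; lengths in m; the calibration is good to about 2 mm. A picture is of the moment at which its call begins. calibration takes no time and is no camera call.
- r.finish_job(): hands the job in; it is judged then, once.
The state is a dict: "time_s": time; "joint_pos": joint angles; "qvel": joint speeds; "joint_torque": joint torques, N m; "ee_pos": TCP position; "eef_rot": TCP orientation; "force": force on the tool from outside, world axes, zero at the start; "ft_torque": the same for the moment, N m; "opening": finger opening in m; "finger_force": force on a finger pad.
Only numpy, scipy, OpenCV 4.12 (cv2) and the standard library are available. Lean on these libraries where they do the work, as an engineer would, in place of code of your own. Each camera call takes 0.05 s, during which the arm holds its last target. There are 200 camera calls.

## Working session

There is one attempt and no reset: what is moved stays moved. The work goes in short steps, Python scripts to look and compute and a tool call to move; the robot and the scene stay as the last step left them, time stands still between calls to the robot, and variables do not carry over. Pictures are saved under pics/ and viewed, at most 14 in all, crops included, and the job is handed in when it is done.

Besides the shell and the picture viewer there is one more tool, called after "Request:" as name(argument=value, ...) on one line, values as JSON. move_arm: Moves the arm, as the interface text tells. Its arguments: {"type":"object","properties":{"steps":{"type":"array","items":{"type":"number"}}},"required":["steps"]}

```bash
mkdir -p pics; ls; python3 - <<'E'
from bench import r
import cv2
for n in("side","top"):
    cv2.imwrite(f"pics/{n}0.png",r.read_camera(n)[:,:,::-1]); c=r.calibration(n); print(n,c)
print(r.read_state())
E
```

```text
pics
side {'K': array([[424.76168083,   0.        , 254.10900431],
       [  0.        , 424.76168083, 194.55340721],
       [  0.        ,   0.        ,   1.        ]]), 'rvec': array([ 2.29351704, -0.11771941,  0.05748735]), 'tvec': array([-0.53642621,  0.10785701,  1.09632602])}
top {'K': array([[457.49818189,   0.        , 247.46829076],
       [  0.        , 457.49818189, 186.87543442],
       [  0.        ,   0.        ,   1.        ]]), 'rvec': array([ 2.15240211, -2.11204219,  0.22714907]), 'tvec': array([-0.0236773 ,  0.55930996,  1.22422013])}
{'time_s': 0.1, 'joint_pos': array([-1.44379917e+00,  2.59243009e-01,  1.53589735e+00,  1.77120394e-05,
        1.34797211e+00, -2.02822212e-01]), 'qvel': array([ 0.00183786, -0.00133711, -0.00209416,  0.00094875,  0.00093873,
        0.00035474]), 'joint_torque': array([ 1.93296204e-03, -4.38213694e+01, -2.84641206e+01,  7.19022565e-02,
        3.61241447e-02, -3.64701532e-05]), 'ee_pos': array([ 0.17808912, -0.51990071,  0.21794603]), 'eef_rot': array([ 9.86433224e-01,  1.64161255e-01,  3.74325342e-05, -7.59035180e-04]), 'force': array([0.70092028, 0.20787137, 0.17291739]), 'ft_torque': array([ 0.00038987,  0.00624147, -0.03191034]), 'finger_force': 0.0, 'opening': 0.0930060515422945}
```

View pics/side0.png

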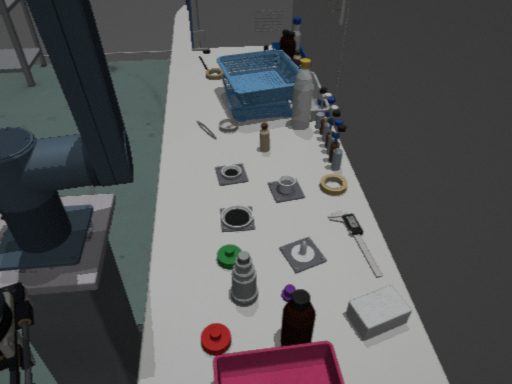

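View pics/top0.png

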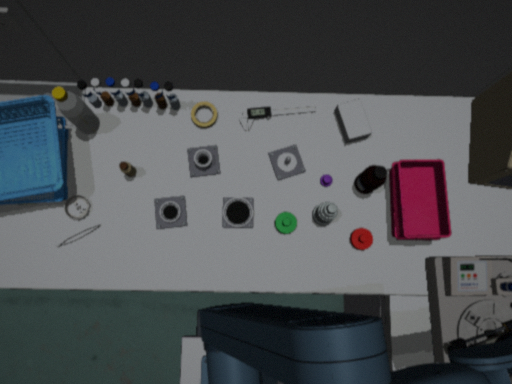

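Side view: the die stack is at about (244,280), the small cup (232,174), socket (286,188), wide cup (237,218), post (303,254) and amber bottle (298,320). In the top view the stack is at (326,212), the cups at (171,212) and (238,212), the socket at (204,160) and the post at (287,162). Next I'll crop in for detail.

```bash
python3 - <<'E'
import cv2,numpy as np
s=cv2.imread("pics/side0.png");t=cv2.imread("pics/top0.png")
a=cv2.resize(s[225:315,200:350],None,fx=5,fy=5,interpolation=cv2.INTER_CUBIC)[:, :]
b=cv2.resize(t[140:240,150:350],None,fx=4,fy=4,interpolation=cv2.INTER_CUBIC)
cv2.imwrite("pics/c1.png",cv2.convertScaleAbs(a,alpha=1.3));cv2.imwrite("pics/c2.png",cv2.convertScaleAbs(b,alpha=1.3))
E
```

```text
(no output)
```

View pics/c1.png

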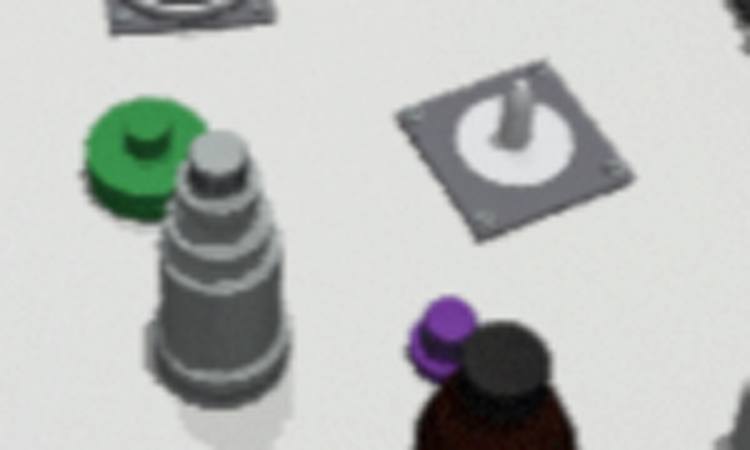

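View pics/c2.png

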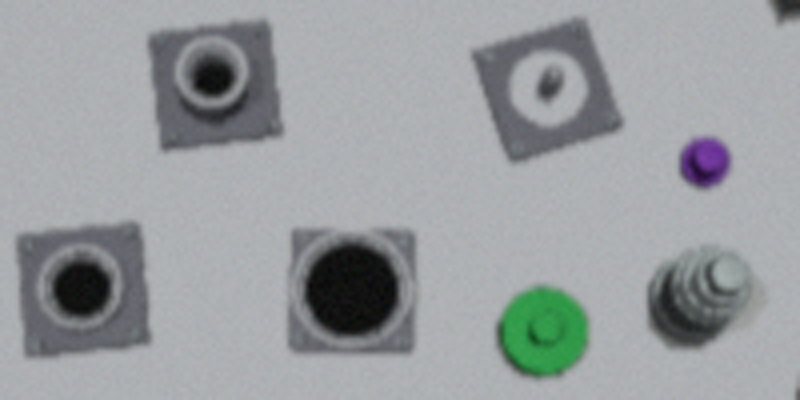

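The crops put the centre of the knob's top at side px (243.4,255.4) and top px (331.7,208.8). All four foot plates are clear in both views, so I'll measure everything from these.

```bash
cat > h.py <<'E'
import cv2,numpy as np
from scipy.spatial.transform import Rotation as R
from bench import r
C={n:r.calibration(n) for n in("side","top")}
def ray(n,p):
    c=C[n];M=cv2.Rodrigues(c["rvec"])[0];o=-M.T@c["tvec"]
    d=M.T@np.linalg.inv(c["K"])@[p[0],p[1],1.];return o,d/np.linalg.norm(d)
def plane(n,p,z):
    o,d=ray(n,p);return o+d*(z-o[2])/d[2]
def tri(ps,pt):
    (a,u),(b,v)=ray("side",ps),ray("top",pt)
    s=np.linalg.lstsq(np.c_[u,-v],b-a,rcond=None)[0]
    p,q=a+u*s[0],b+v*s[1];return (p+q)/2,np.linalg.norm(p-q)
def proj(n,P):
    c=C[n];return cv2.projectPoints(np.array(P,float).reshape(-1,1,3),c["rvec"],c["tvec"],c["K"],None)[0].reshape(-1,2)
def blob(im,near,lo,hi):
    m=cv2.morphologyEx(cv2.inRange(im,lo,hi),cv2.MORPH_OPEN,np.ones((2,2)))
    cs=cv2.findContours(m,cv2.RETR_EXTERNAL,cv2.CHAIN_APPROX_NONE)[0]
    return min((c for c in cs if cv2.contourArea(c)>20),key=lambda c:-cv2.pointPolygonTest(c,near,True))
def off(p):
    "shift in tool axes (mm) from the measured TCP to world point p"
    s=r.read_state();return R.from_quat(s["eef_rot"]).inv().apply(np.array(p)-s["ee_pos"])*1000
E
cat > m.py <<'E'
from h import *
I={n:cv2.imread(f"pics/{n}0.png") for n in C}
for n,im in I.items():print(n,"table",im[230,200] if n=="side" else im[240,200])
S=dict(cap=((232,174),(171,212)),plunger=((286,189),(204,160)),base=((237,218),(238,212)),sleeve=((303,254),(287,162)))
for k,v in S.items():
    for n,p in zip(("side","top"),v):
        im=cv2.GaussianBlur(I[n],(3,3),0)
        w=im[max(0,p[1]-24):p[1]+24,p[0]-24:p[0]+24]
        g=cv2.cvtColor(w,cv2.COLOR_BGR2GRAY);t,m=cv2.threshold(g,0,255,cv2.THRESH_BINARY_INV+cv2.THRESH_OTSU)
        m=cv2.inRange(g,0,int(t)+ (10))
        cs=cv2.findContours(m,cv2.RETR_EXTERNAL,cv2.CHAIN_APPROX_NONE)[0]
        c=max(cs,key=cv2.contourArea).reshape(-1,2)+[p[0]-24,max(0,p[1]-24)]
        W=np.array([plane(n,q,.006)[:2] for q in cv2.convexHull(c.astype(np.int32)).reshape(-1,2)],np.float32)*1000
        (cx,cy),wh,a=cv2.minAreaRect(W);print(k,n,np.round([cx,cy,*wh,a],1))
p,e=tri((243.4,255.4),(331.7,208.75));print("knob",p,e)
for n in C:print(n,proj(n,[[p[0],p[1],z] for z in(0,.022,.08,.098,.112,.14)]).round(1).tolist())
for nm,a,b,z in(("cream",(265,128),(125,166),.098),("amber",(301,299),(378,173),.159)):
    print(nm,tri(a,b),plane("side",a,z),plane("top",b,z))
for nm,a,b in(("green",(230,256),(286,223)),("red",(216,338),(361,239)),("purple",(290,293),(326,180))):
    print(nm,plane("side",a,.02),plane("top",b,.02))
print("cup rims",[(plane("top",q,.017)) for q in((150+80/4,140+287/4),(150+352/4,140+290/4))],plane("top",(150+212/4,140+75/4),.041))
E
python3 m.py
```

```text
side table [171 172 172]
top table [139 137 133]
cap side [489.9 201.3  89.   94.8   6.9]
cap top [490.9 204.6  92.3  90.8   7.2]
plunger side [641.5 118.3  90.4 105.7   8.7]
plunger top [643.4 116.2  92.2  90.4   8.1]
base side [493.1   7.5  86.3  87.7   0.9]
base top [495.   13.2  69.3  66.    1.2]
sleeve side [ 645.  -130.4   91.9   92.7   19.3]
sleeve top [ 645.5 -126.7   92.9   93.4   18.8]
knob [ 0.49161832 -0.23084632  0.13653901] 0.002114907887780329
side [[243.8, 294.8], [243.6, 289.0], [243.3, 272.7], [243.2, 267.4], [243.1, 263.2], [242.9, 254.4]]
top [[322.0, 215.1], [323.4, 214.1], [327.4, 211.3], [328.7, 210.4], [329.8, 209.7], [331.9, 208.2]]
cream (array([0.60596824, 0.32309397, 0.0834636 ]), np.float64(0.002301695052381418)) [0.60406038 0.30102296 0.098     ] [0.6013925  0.31933813 0.098     ]
amber (array([ 0.58779169, -0.35293266,  0.14493211]), np.float64(0.002661165292652713)) [ 0.5862697  -0.36218158  0.159     ] [ 0.5831906  -0.34843778  0.159     ]
green [ 0.46725189 -0.13059226  0.02      ] [ 0.46430857 -0.1245837   0.02      ]
red [ 0.42571943 -0.34311939  0.02      ] [ 0.42310089 -0.33679328  0.02      ]
purple [ 0.59331942 -0.25054209  0.02      ] [ 0.59110263 -0.24025147  0.02      ]
cup rims [array([0.49024515, 0.20434325, 0.017     ]), array([0.49193597, 0.01180787, 0.017     ])] [0.64083318 0.1145919  0.041     ]
```

```bash
python3 - <<'E'
from h import *
print("post tip",tri((304.4,242),(289.25,157.5)))
I={n:cv2.imread(f"pics/{n}0.png") for n in C}
for k,a,b in(("cap pad",(232,174),(170,212)),("base pad",(237,218),(238,212)),("socket floor",None,None)):
    if a is None: continue
    q=[np.array(cv2.fitEllipse(blob(I[n],p,(0,0,0),(60,60,60)))[0]) for n,p in(("side",a),("top",b))]
    print(k,q,tri(*q))
q1,q2=(286,181.5),(150+212/4,140+75/4);print("socket mouth",tri(q1,q2))
print(off([.492,-.231,.205]),R.from_quat(r.read_state()["eef_rot"]).as_matrix().round(4))
E
```

```text
post tip (array([ 0.64725165, -0.13047188,  0.04996176]), np.float64(0.001088115508662947))
cap pad [array([231.94203186, 173.08818054]), array([171.02308655, 212.58821106])] (array([0.49123046, 0.20290691, 0.00754828]), np.float64(0.004135376912582252))
base pad [array([237.66918945, 217.89944458]), array([238.58111572, 213.1091156 ])] (array([0.49384645, 0.01026693, 0.00693058]), np.float64(0.004542036716397176))
socket mouth (array([0.64243423, 0.11505075, 0.03527773]), np.float64(0.00028478764183700406))
[ 390.55333075 -171.64424923   13.32714139] [[ 9.461e-01  3.239e-01 -2.000e-04]
 [ 3.239e-01 -9.461e-01  1.500e-03]
 [ 3.000e-04 -1.500e-03 -1.000e+00]]
```

The heights agree with the given sizes: pads at about 7–8 mm, post tip at 50 mm, knob top at 137 mm (140 expected). I'm moving above the stack.

Request:
move_arm(steps=[1, 30, -13, 0, 0, 0, 0, 1, 65, -28, 0, 0, 0, 0, 1, 102, -45, 0, 0, 0, 0, 1, 140, -61, 0, 0, 0, 0, 1, 178, -78, 0, 0, 0, 0])

```text
time_s: 0.52
ee_pos: [0.322, -0.3875, 0.2183]
eef_rot: [0.987, 0.164, -0.0, -0.0]
force: [1.5, -0.2, -0.2]
opening: 0.0929
finger_force: 0.0
```

Request:
move_arm(steps=[1, 38, -17, 0, 0, 0, 0, 1, 76, -34, 0, 0, 0, 0, 1, 114, -51, 0, 0, 0, 0, 1, 150, -66, 5, 0, 0, 0, 1, 178, -78, 10, 0, 0, 0])

```text
time_s: 0.93
ee_pos: [0.4662, -0.255, 0.2086]
eef_rot: [0.986, 0.165, 0.0, -0.0]
force: [1.0, 0.3, 0.5]
opening: 0.093
finger_force: 0.0
```

Request:
move_arm(steps=[0.2, 20, -9, 2, 0, 0, 0, 0.2, 34, -15, 3, 0, 0, 0, 0.2, 34, -15, 3, 0, 0, 0, 0.2, 34, -15, 3, 0, 0, 0])

```text
time_s: 1.27
ee_pos: [0.4917, -0.2315, 0.2051]
eef_rot: [0.986, 0.165, -0.001, -0.0]
force: [0.0, 0.1, 0.3]
opening: 0.071
finger_force: 0.0
```

```bash
python3 - <<'E'
from h import *
cv2.imwrite("pics/s1.png",cv2.resize(r.read_camera("side")[130:340,130:390,::-1],None,fx=2.8,fy=2.8))
print(r.read_state(),off([.492,-.231,.124]))
E
```

```text
{'time_s': 1.3167, 'joint_pos': array([-6.46554278e-01,  2.56922642e-01,  1.57066205e+00, -5.48165960e-04,
        1.31488502e+00,  5.93799900e-01]), 'qvel': array([-0.02521033, -0.00699007,  0.00166787, -0.00055143, -0.00114985,
        0.00136745]), 'joint_torque': array([ 8.66570156e-01, -4.31196642e+01, -2.81261086e+01,  1.64794796e-01,
       -3.20478540e-02,  2.53917673e-02]), 'ee_pos': array([ 0.49135065, -0.23228762,  0.20530807]), 'eef_rot': array([ 9.86370458e-01,  1.64538925e-01, -4.94151359e-04, -1.35692806e-04]), 'force': array([-0.35069097, -0.10808527, -1.21220062]), 'ft_torque': array([ 0.00323449, -0.00574625, -0.00329927]), 'finger_force': 0.0, 'opening': 0.06655154063148422} [ 1.107774   -0.97214204 81.3074989 ]
```

View pics/s1.png

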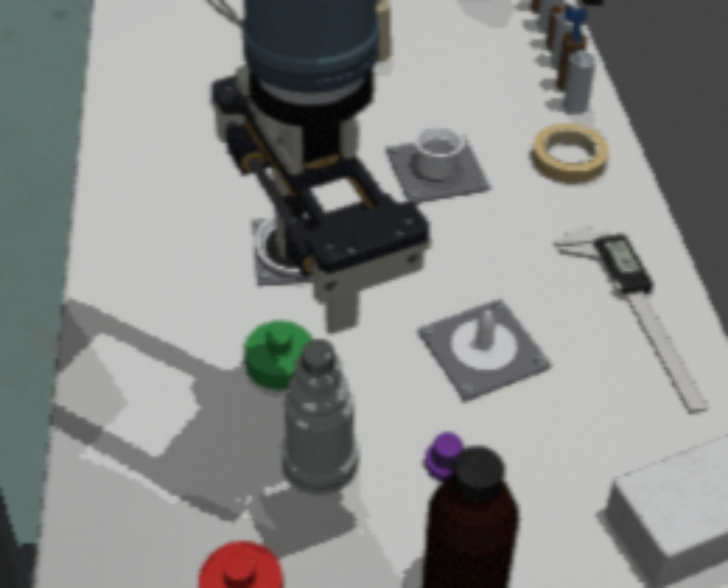

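The gripper hovers over the stack, with its fingers straddling the knob at crop (318,355). I'll descend and grip it.

Request:
move_arm(steps=[0.2, 0, 0, 25, 0, 0, 0, 0.2, 0, 0, 45, 0, 0, 0, 0.2, 0, 0, 63, 0, 0, 0, 0.2, 0, 0, 75, 0, 0, 0, 0.2, 0, 0, 81, 0, 0, 0])

```text
time_s: 1.73
ee_pos: [0.4899, -0.2328, 0.1229]
eef_rot: [0.987, 0.163, -0.001, -0.001]
force: [0.0, -0.3, 0.3]
opening: 0.0557
finger_force: 0.0
```

Request:
move_arm(steps=[-1, 0, 0, 0, 0, 0, 0, -1, 0, 0, 0, 0, 0, 0, -1, 0, 0, 0, 0, 0, 0, -1, 0, 0, 0, 0, 0, 0, -1, 0, 0, 0, 0, 0, 0])

```text
time_s: 2.15
ee_pos: [0.4922, -0.2327, 0.1256]
eef_rot: [0.986, 0.164, 0.001, 0.001]
force: [0.1, -0.8, -0.3]
opening: 0.0269
finger_force: 0.0
```

Request:
move_arm(steps=[-1, 0, 0, 0, 0, 0, 0, -1, 0, 0, 0, 0, 0, 0, -1, 0, 0, 0, 0, 0, 0])

```text
time_s: 2.4
ee_pos: [0.4922, -0.2325, 0.1254]
eef_rot: [0.986, 0.164, 0.001, 0.001]
force: [-0.3, 1.3, 4.9]
opening: 0.0234
finger_force: 30.0
```

Request:
move_arm(steps=[-1, 0, 0, -5, 0, 0, 0, -1, 0, 0, -15, 0, 0, 0, -1, 0, 0, -32, 0, 0, 0, -1, 0, 0, -56, 0, 0, 0, -1, 0, 0, -75, 0, 0, 0])

```text
time_s: 2.82
ee_pos: [0.4917, -0.2322, 0.2013]
eef_rot: [0.986, 0.164, -0.0, -0.0]
force: [0.4, -0.4, -0.3]
opening: 0.0231
finger_force: 30.0
```

```bash
python3 - <<'E'
from h import *
cv2.imwrite("pics/s2.png",cv2.resize(r.read_camera("side")[200:320,170:320,::-1],None,fx=3,fy=3))
print(off([.491,.203,.2]))
E
```

```text
[ 139.0390912  -413.78929047    3.54550001]
```

View pics/s2.png

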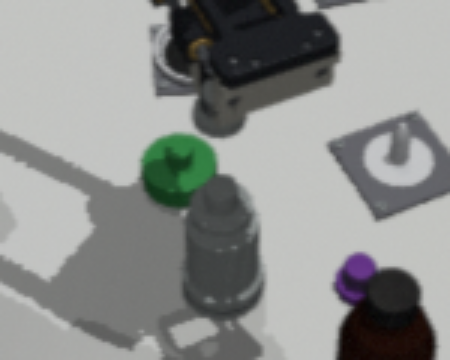

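The cap is held (crop 220,120) and the plunger stayed in the stack. I'll carry the cap to the small cup.

Request:
move_arm(steps=[-1, 8, -24, 0, 0, 0, 0, -1, 20, -58, 0, 0, 0, 0, -1, 32, -95, 0, 0, 0, 0, -1, 45, -132, 0, 0, 0, 0, -1, 57, -167, 0, 0, 0, 0])

```text
time_s: 3.28
ee_pos: [0.491, -0.0541, 0.1996]
eef_rot: [0.986, 0.164, -0.0, -0.0]
force: [0.8, 0.5, -0.5]
opening: 0.0231
finger_force: 30.0
```

Request:
move_arm(steps=[-1, 12, -36, 0, 0, 0, 0, -1, 24, -72, 0, 0, 0, 0, -1, 36, -108, 0, 0, 0, 0, -1, 48, -142, 0, 0, 0, 0, -1, 58, -170, 0, 0, 0, 0])

```text
time_s: 3.7
ee_pos: [0.4907, 0.1264, 0.1997]
eef_rot: [0.986, 0.165, -0.0, -0.0]
force: [0.2, 0.2, -1.4]
opening: 0.0227
finger_force: 30.0
```

Request:
move_arm(steps=[-1, 10, -30, 20, 0, 0, 0, -1, 18, -54, 50, 0, 0, 0, -1, 24, -70, 80, 0, 0, 0, -1, 26, -74, 105, 0, 0, 0, -1, 26, -74, 120, 0, 0, 0])

```text
time_s: 4.12
ee_pos: [0.4899, 0.2037, 0.0767]
eef_rot: [0.986, 0.165, -0.002, -0.0]
force: [-0.2, -0.3, -1.6]
opening: 0.0229
finger_force: 30.0
```

```bash
python3 - <<'E'
from h import *
cv2.imwrite("pics/s3.png",cv2.resize(r.read_camera("side")[100:240,180:330,::-1],None,fx=3,fy=3))
print(off([.491,.203,.02]))
E
```

```text
[ 2.89026576  0.5029283  54.65249962]
```

View pics/s3.png

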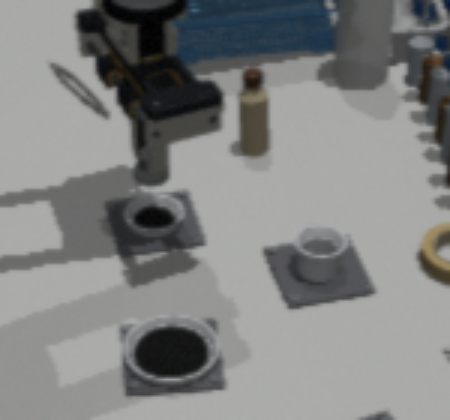

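The cap hangs over the small cup at crop (153,180), with the cup at (153,213). I'm lowering it gently.

Request:
move_arm(steps=[-1, 1, 0, 16, 0, 0, 0, -1, 2, 0, 30, 0, 0, 0, -1, 2, 0, 40, 0, 0, 0, -1, 2, 0, 46, 0, 0, 0, -1, 2, 0, 49, 0, 0, 0])

```text
time_s: 4.58
ee_pos: [0.4937, 0.2027, 0.0302]
eef_rot: [0.986, 0.164, -0.0, 0.0]
force: [0.4, 0.5, -1.3]
opening: 0.0229
finger_force: 30.0
```

Request:
move_arm(steps=[-1, 0, 0, 1, 0, 0, 0, -1, 0, 0, 3, 0, 0, 0, -1, 0, 0, 4, 0, 0, 0, -1, 0, 0, 5, 0, 0, 0])

```text
time_s: 4.92
ee_pos: [0.4944, 0.2029, 0.0261]
eef_rot: [0.986, 0.164, 0.001, -0.0]
force: [-0.1, -0.3, -1.2]
opening: 0.023
finger_force: 30.0
```

Request:
move_arm(steps=[-1, 0, 0, 1, 0, 0, 0, -1, 0, 0, 2, 0, 0, 0, -1, 0, 0, 3, 0, 0, 0])

```text
time_s: 5.17
ee_pos: [0.494, 0.2029, 0.0228]
eef_rot: [0.986, 0.164, 0.0, -0.0]
force: [0.7, -0.4, -1.3]
opening: 0.0231
finger_force: 30.0
```

Request:
move_arm(steps=[-1, 0, 0, 1, 0, 0, 0, -1, 0, 0, 2, 0, 0, 0, -1, 0, 0, 3, 0, 0, 0])

```text
time_s: 5.42
ee_pos: [0.4941, 0.2031, 0.0213]
eef_rot: [0.986, 0.164, 0.0, -0.0]
force: [-7.7, -0.9, 25.0]
opening: 0.0233
finger_force: 30.0
```

Contact at 0.021 m, the height of the floor. I'll release and go back up.

Request:
move_arm(steps=[-1, 0, 0, -1, 0, 0, 0, -0.3, 0, 0, -1, 0, 0, 0, -0.1, 0, 0, -1, 0, 0, 0, 0, 0, 0, -1, 0, 0, 0, 0, 0, 0, -1, 0, 0, 0])

```text
time_s: 5.83
ee_pos: [0.4939, 0.2029, 0.0205]
eef_rot: [0.986, 0.164, -0.0, 0.0]
force: [-1.0, -0.2, -0.4]
opening: 0.0443
finger_force: 0.0
```

Request:
move_arm(steps=[0, 0, 0, -20, 0, 0, 0, 0, 0, 0, -55, 0, 0, 0, 0, 0, 0, -95, 0, 0, 0, 0, 0, 0, -135, 0, 0, 0, 0, 0, 0, -170, 0, 0, 0])

```text
time_s: 6.25
ee_pos: [0.494, 0.2029, 0.193]
eef_rot: [0.986, 0.164, 0.0, -0.0]
force: [0.7, -0.1, -0.2]
opening: 0.0463
finger_force: 0.0
```

```bash
python3 - <<'E'
from h import *
a=r.read_camera("side");b=r.read_camera("top")
A=cv2.resize(a[150:300,200:320,::-1],(400,500));B=cv2.resize(b[180:240,145:195,::-1],(400,480));B=cv2.copyMakeBorder(B,0,20,0,0,0)
cv2.imwrite("pics/s4.png",np.hstack([A,B]))
print(off([.492,-.231,.19]))
E
```

```text
[-146.40556617  409.3639365     6.07593151]
```

View pics/s4.png

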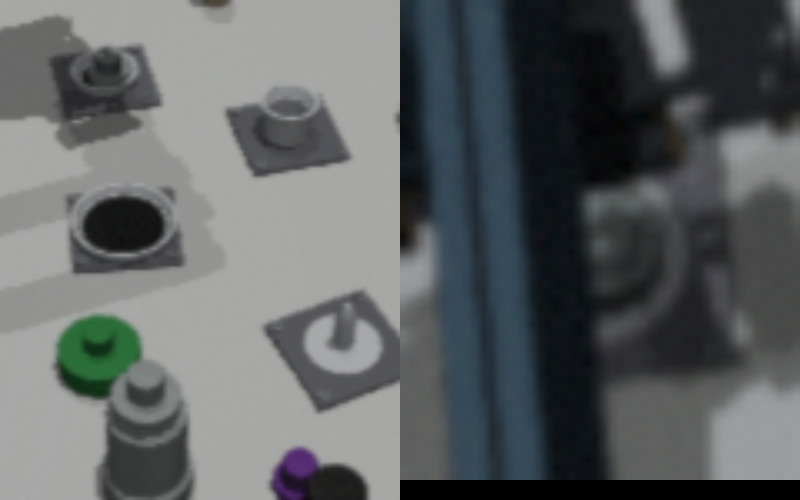

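The cap sits upright inside the small cup (left crop 105,65). The plunger head at side px (243.8,262.5) matches my stack axis, so I'm going back to it.

Request:
move_arm(steps=[0, -11, 32, 0, 0, 0, 0, 0, -24, 68, 0, 0, 0, 0, 0, -37, 105, 0, 0, 0, 0, 0, -51, 142, 0, 0, 0, 0, 0, -64, 179, 0, 0, 0, 0])

```text
time_s: 6.77
ee_pos: [0.4904, 0.0114, 0.1896]
eef_rot: [0.986, 0.165, -0.001, -0.0]
force: [0.3, 0.3, -0.2]
opening: 0.0467
finger_force: 0.0
```

Request:
move_arm(steps=[0, -13, 37, 0, 0, 0, 0, 0, -26, 74, 0, 0, 0, 0, 0, -39, 111, 0, 0, 0, 0, 0, -52, 147, 0, 0, 0, 0, 0, -63, 177, 0, 0, 0, 0])

```text
time_s: 7.18
ee_pos: [0.4883, -0.1775, 0.1895]
eef_rot: [0.987, 0.164, -0.001, -0.0]
force: [0.3, 1.0, -0.2]
opening: 0.0465
finger_force: 0.0
```

Request:
move_arm(steps=[0, -9, 26, 0, 0, 0, 0, 0, -16, 45, 8, 0, 0, 0, 0, -19, 53, 28, 0, 0, 0, 0, -19, 53, 45, 0, 0, 0, 0, -19, 53, 50, 0, 0, 0])

```text
time_s: 7.6
ee_pos: [0.4862, -0.2309, 0.1368]
eef_rot: [0.987, 0.163, -0.002, -0.002]
force: [-0.3, -0.1, 0.7]
opening: 0.0462
finger_force: 0.0
```

```bash
python3 - <<'E'
from h import *
s=r.read_state();print(s["ee_pos"],s["opening"],off([.492,-.231,.101]))
E
```

```text
[ 0.48615226 -0.23093829  0.13683774] 0.04618862591275618 [ 5.64161565  2.12922581 35.80756623]
```

Request:
move_arm(steps=[0, 4, 1, 12, 0, 0, 0, 0, 4, 1, 24, 0, 0, 0, 0, 4, 1, 32, 0, 0, 0, 0, 4, 1, 36, 0, 0, 0, 0, 4, 1, 36, 0, 0, 0])

```text
time_s: 8.02
ee_pos: [0.4921, -0.2302, 0.1038]
eef_rot: [0.986, 0.165, -0.001, -0.001]
force: [-0.4, 0.1, 0.1]
opening: 0.0466
finger_force: 0.0
```

Request:
move_arm(steps=[0, 0, 0, 1, 0, 0, 0, 0, 0, 0, 1, 0, 0, 0])

```text
time_s: 8.18
ee_pos: [0.4928, -0.2311, 0.1042]
eef_rot: [0.986, 0.164, 0.0, 0.0]
force: [-0.2, 0.4, -0.2]
opening: 0.0467
finger_force: 0.0
```

Request:
move_arm(steps=[0, 0, 0, 3, 0, 0, 0, -0.4, 0, 0, 3, 0, 0, 0, -1, 0, 0, 3, 0, 0, 0, -1, 0, 0, 3, 0, 0, 0, -1, 0, 0, 3, 0, 0, 0])

```text
time_s: 8.6
ee_pos: [0.4924, -0.2311, 0.1008]
eef_rot: [0.986, 0.164, 0.0, 0.0]
force: [0.9, -0.3, 0.0]
opening: 0.0243
finger_force: 0.0
```

Request:
move_arm(steps=[-1, 0, 0, 0, 0, 0, 0, -1, 0, 0, 0, 0, 0, 0, -1, 0, 0, 0, 0, 0, 0])

```text
time_s: 8.85
ee_pos: [0.4925, -0.2311, 0.1008]
eef_rot: [0.986, 0.164, 0.0, 0.0]
force: [-0.3, -0.8, 1.1]
opening: 0.0235
finger_force: 30.0
```

Request:
move_arm(steps=[-1, 0, 0, -4, 0, 0, 0, -1, 0, 0, -14, 0, 0, 0, -1, 0, 0, -30, 0, 0, 0, -1, 0, 0, -48, 0, 0, 0, -1, 0, 0, -65, 0, 0, 0])

```text
time_s: 9.27
ee_pos: [0.4921, -0.2308, 0.1667]
eef_rot: [0.986, 0.164, -0.0, -0.0]
force: [0.3, 0.2, -2.7]
opening: 0.023
finger_force: 30.0
```

Request:
move_arm(steps=[-1, 0, 0, -15, 0, 0, 0, -1, 0, 0, -30, 0, 0, 0, -1, 0, 0, -35, 0, 0, 0, -1, 0, 0, -35, 0, 0, 0])

```text
time_s: 9.6
ee_pos: [0.4931, -0.2315, 0.2024]
eef_rot: [0.986, 0.164, 0.001, 0.001]
force: [0.4, -1.2, -2.7]
opening: 0.0232
finger_force: 30.0
```

```bash
python3 - <<'E'
from h import *
cv2.imwrite("pics/s5.png",cv2.resize(r.read_camera("side")[180:320,170:340,::-1],None,fx=3,fy=3))
print(off([.642,.116,.19]))
E
```

```text
[ 253.85251561 -279.9244069    11.03584088]
```

View pics/s5.png

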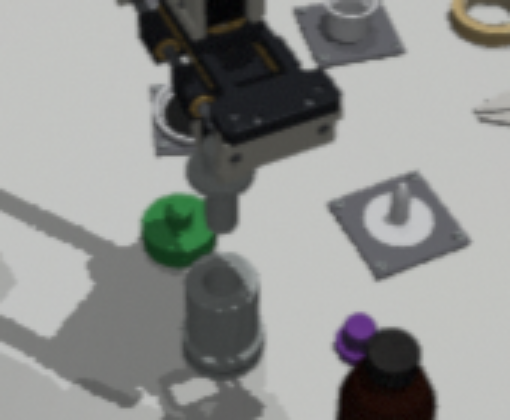

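The plunger is out and hangs upright, and the sleeve stayed on the base. I'll carry it to the socket.

Request:
move_arm(steps=[-1, 15, -17, 0, 0, 0, 0, -1, 38, -42, 0, 0, 0, 0, -1, 62, -68, 0, 0, 0, 0, -1, 86, -95, 0, 0, 0, 0, -1, 108, -119, 0, 0, 0, 0])

```text
time_s: 10.07
ee_pos: [0.5556, -0.0814, 0.1992]
eef_rot: [0.986, 0.164, -0.001, -0.001]
force: [0.4, -0.9, -3.0]
opening: 0.0234
finger_force: 30.0
```

Request:
move_arm(steps=[-1, 24, -26, 0, 0, 0, 0, -1, 48, -53, 0, 0, 0, 0, -1, 72, -79, 0, 0, 0, 0, -1, 96, -106, 0, 0, 0, 0, -1, 114, -126, 0, 0, 0, 0])

```text
time_s: 10.48
ee_pos: [0.6228, 0.0757, 0.1988]
eef_rot: [0.986, 0.165, -0.001, -0.001]
force: [-0.2, -1.3, -3.8]
opening: 0.0233
finger_force: 30.0
```

Request:
move_arm(steps=[-1, 16, -18, 5, 0, 0, 0, -1, 27, -30, 20, 0, 0, 0, -1, 32, -35, 40, 0, 0, 0, -1, 32, -35, 55, 0, 0, 0, -1, 32, -35, 60, 0, 0, 0])

```text
time_s: 10.9
ee_pos: [0.6393, 0.117, 0.1357]
eef_rot: [0.986, 0.165, -0.004, -0.001]
force: [-1.6, 0.2, -4.2]
opening: 0.0233
finger_force: 30.0
```

Request:
move_arm(steps=[-1, 0, 0, 5, 0, 0, 0, -1, 0, 0, 5, 0, 0, 0])

```text
time_s: 11.07
ee_pos: [0.6412, 0.1158, 0.1341]
eef_rot: [0.986, 0.164, -0.001, -0.0]
force: [0.4, 0.0, -3.4]
opening: 0.0234
finger_force: 30.0
```

```bash
python3 - <<'E'
from h import *
a=r.read_camera("side");b=r.read_camera("top")
A=cv2.resize(a[130:220,240:340,::-1],(400,360));B=cv2.resize(b[120:210,160:260,::-1],(400,360))
cv2.imwrite("pics/s6.png",np.hstack([A,B]))
print(off([.642,.116,.071]),r.read_state()["ee_pos"])
E
```

```text
[-0.23550938 -0.39531688 65.17409954] [0.64230748 0.11570405 0.13617433]
```

View pics/s6.png

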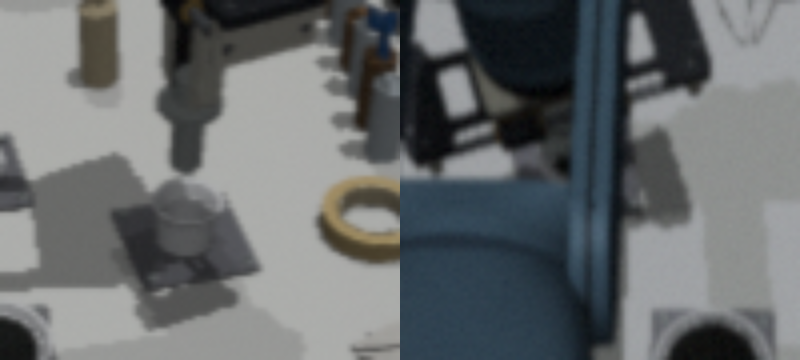

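The foot at left crop (187,165) is straight above the mouth at (188,205). I'm lowering the plunger.

Request:
move_arm(steps=[-1, 0, 0, 10, 0, 0, 0, -1, 0, 0, 22, 0, 0, 0, -1, 0, 0, 34, 0, 0, 0, -1, 0, 0, 45, 0, 0, 0, -1, 0, 0, 50, 0, 0, 0])

```text
time_s: 11.58
ee_pos: [0.6405, 0.116, 0.0828]
eef_rot: [0.986, 0.164, -0.002, -0.0]
force: [-0.3, -0.1, -4.0]
opening: 0.0236
finger_force: 30.0
```

Request:
move_arm(steps=[-1, 0, 0, 4, 0, 0, 0, -1, 0, 0, 7, 0, 0, 0, -1, 0, 0, 9, 0, 0, 0, -1, 0, 0, 10, 0, 0, 0])

```text
time_s: 11.92
ee_pos: [0.6422, 0.1162, 0.0756]
eef_rot: [0.986, 0.164, 0.0, 0.0]
force: [0.2, 0.9, -2.4]
opening: 0.0231
finger_force: 30.0
```

Request:
move_arm(steps=[-1, 0, 0, 1, 0, 0, 0, -1, 0, 0, 2, 0, 0, 0, -1, 0, 0, 3, 0, 0, 0])

```text
time_s: 12.17
ee_pos: [0.6423, 0.1162, 0.073]
eef_rot: [0.986, 0.164, 0.0, 0.0]
force: [-0.2, 0.6, -3.1]
opening: 0.0237
finger_force: 30.0
```

Request:
move_arm(steps=[-1, 0, 0, 1, 0, 0, 0, -1, 0, 0, 2, 0, 0, 0, -1, 0, 0, 2, 0, 0, 0])

```text
time_s: 12.42
ee_pos: [0.6422, 0.1162, 0.0709]
eef_rot: [0.986, 0.164, 0.0, 0.0]
force: [-0.6, 0.1, -1.9]
opening: 0.023
finger_force: 30.0
```

Request:
move_arm(steps=[-1, 0, 0, 1, 0, 0, 0, -1, 0, 0, 1, 0, 0, 0])

```text
time_s: 12.58
ee_pos: [0.6427, 0.1163, 0.0708]
eef_rot: [0.986, 0.164, 0.001, 0.0]
force: [-1.7, -0.3, 3.5]
opening: 0.0234
finger_force: 30.0
```

Contact at 0.071 m, as expected for the socket floor. I'll release and go up.

Request:
move_arm(steps=[-0.5, 0, 0, 0, 0, 0, 0, -0.3, 0, 0, 0, 0, 0, 0, -0.1, 0, 0, 0, 0, 0, 0, 0, 0, 0, 0, 0, 0, 0, 0, 0, 0, 0, 0, 0, 0])

```text
time_s: 13.0
ee_pos: [0.6418, 0.1161, 0.0693]
eef_rot: [0.986, 0.164, -0.0, -0.0]
force: [0.4, -0.1, 0.2]
opening: 0.0441
finger_force: 0.0
```

Request:
move_arm(steps=[0, 0, 0, -15, 0, 0, 0, 0, 0, 0, -40, 0, 0, 0, 0, 0, 0, -70, 0, 0, 0, 0, 0, 0, -95, 0, 0, 0, 0.6, 0, 0, -110, 0, 0, 0])

```text
time_s: 13.42
ee_pos: [0.6432, 0.1162, 0.1828]
eef_rot: [0.986, 0.164, 0.002, 0.0]
force: [1.2, 0.7, 0.5]
opening: 0.05
finger_force: 0.0
```

```bash
python3 - <<'E'
from h import *
a=r.read_camera("side")
A=cv2.resize(a[130:310,200:350,::-1],(480,576))
cv2.imwrite("pics/s7.png",A)
print(off([.492,-.231,.18]),r.read_state()["ee_pos"])
E
```

```text
[-256.68329856  279.118319      4.10837585] [0.64438977 0.1162163  0.18533162]
```

View pics/s7.png

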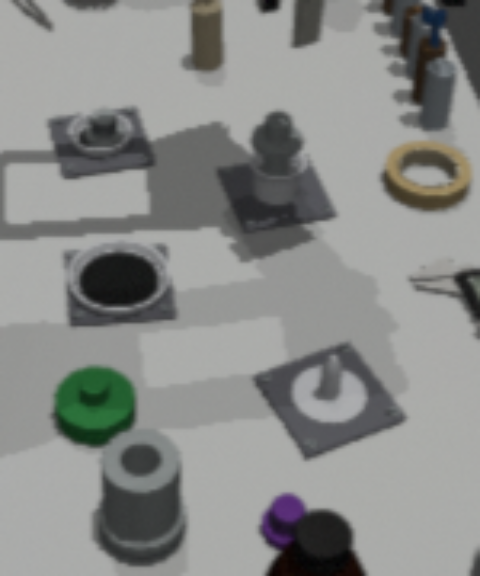

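The plunger stands upright in the socket (277,155) and the cap in its cup (100,125). The sleeve's top centre is at crop (141,461).

Request:
move_arm(steps=[0.6, -20, 22, 0, 0, 0, 0, 0.9, -45, 49, 0, 0, 0, 0, 0.9, -70, 76, 0, 0, 0, 0, 0.9, -95, 103, 0, 0, 0, 0, 0.9, -120, 130, 0, 0, 0, 0])

```text
time_s: 13.88
ee_pos: [0.5692, -0.0467, 0.1785]
eef_rot: [0.986, 0.165, -0.001, -0.0]
force: [0.4, -1.0, -0.4]
opening: 0.0852
finger_force: 0.0
```

Request:
move_arm(steps=[0.9, -25, 27, 0, 0, 0, 0, 0.9, -50, 54, 0, 0, 0, 0, 0.9, -75, 81, 0, 0, 0, 0, 0.9, -95, 104, 0, 0, 0, 0, 0.9, -110, 120, 0, 0, 0, 0])

```text
time_s: 14.3
ee_pos: [0.5038, -0.1972, 0.1787]
eef_rot: [0.987, 0.163, -0.001, -0.0]
force: [0.8, -0.2, 0.4]
opening: 0.0885
finger_force: 0.0
```

Request:
move_arm(steps=[0.9, -15, 17, 2, 0, 0, 0, 0.9, -24, 27, 5, 0, 0, 0, 0.9, -24, 27, 5, 0, 0, 0, 0.9, -24, 27, 5, 0, 0, 0])

```text
time_s: 14.63
ee_pos: [0.491, -0.2279, 0.1738]
eef_rot: [0.987, 0.163, -0.0, -0.001]
force: [-0.4, 0.0, -0.8]
opening: 0.0878
finger_force: 0.0
```

```bash
python3 - <<'E'
from h import *
print(plane("side",(244.06,274.06),.08),r.read_state()["ee_pos"],off([.492,-.232,.045]),r.read_state()["opening"])
E
```

```text
[ 0.49299311 -0.23452547  0.08      ] [ 0.49101336 -0.22791796  0.17381644] [ -0.32281666   4.40315955 128.80923784] 0.08783971612542793
```

Request:
move_arm(steps=[0.9, 0, 4, 20, 0, 0, 0, 0.9, 0, 4, 45, 0, 0, 0, 0.9, 0, 4, 70, 0, 0, 0, 0.9, 0, 4, 90, 0, 0, 0, 0.9, 0, 4, 105, 0, 0, 0])

```text
time_s: 15.05
ee_pos: [0.4926, -0.2295, 0.0676]
eef_rot: [0.986, 0.165, -0.001, -0.001]
force: [-0.0, 0.3, -0.3]
opening: 0.0883
finger_force: 0.0
```

Request:
move_arm(steps=[0.9, 0, 0, 12, 0, 0, 0, 0.9, 0, 0, 20, 0, 0, 0, 0.5, 0, 0, 24, 0, 0, 0, 0.3, 0, 0, 24, 0, 0, 0, -1, 0, 0, 24, 0, 0, 0])

```text
time_s: 15.47
ee_pos: [0.4933, -0.2316, 0.0461]
eef_rot: [0.986, 0.165, 0.0, 0.0]
force: [0.4, 0.5, 0.2]
opening: 0.0728
finger_force: 0.0
```

Request:
move_arm(steps=[-1, 0, 0, 0, 0, 0, 0, -1, 0, 0, 0, 0, 0, 0, -1, 0, 0, 0, 0, 0, 0, -1, 0, 0, 0, 0, 0, 0])

```text
time_s: 15.8
ee_pos: [0.4927, -0.2315, 0.0463]
eef_rot: [0.986, 0.164, 0.0, -0.0]
force: [0.1, 3.4, 5.1]
opening: 0.0525
finger_force: 30.0
```

Request:
move_arm(steps=[-1, 0, 0, -3, 0, 0, 0, -1, 0, 0, -10, 0, 0, 0, -1, 0, 0, -22, 0, 0, 0, -1, 0, 0, -38, 0, 0, 0, -1, 0, 0, -52, 0, 0, 0])

```text
time_s: 16.22
ee_pos: [0.4921, -0.2318, 0.0979]
eef_rot: [0.986, 0.164, -0.001, -0.0]
force: [-0.2, 0.4, -6.7]
opening: 0.0526
finger_force: 30.0
```

Request:
move_arm(steps=[-1, 0, 0, -18, 0, 0, 0, -1, 0, 0, -36, 0, 0, 0, -1, 0, 0, -50, 0, 0, 0, -1, 0, 0, -55, 0, 0, 0, -1, 0, 0, -55, 0, 0, 0])

```text
time_s: 16.63
ee_pos: [0.4932, -0.2325, 0.1538]
eef_rot: [0.986, 0.164, 0.001, 0.001]
force: [1.4, -0.3, -6.9]
opening: 0.0524
finger_force: 30.0
```

```bash
python3 - <<'E'
from h import *
a=r.read_camera("side")
cv2.imwrite("pics/s8.png",cv2.resize(a[180:320,170:340,::-1],None,fx=3,fy=3))
print(off([.6455,-.129,.15]),r.read_state()["ee_pos"])
E
```

```text
[178.06104182 -47.96707025   2.57720673] [ 0.49255812 -0.23203058  0.15258747]
```

View pics/s8.png

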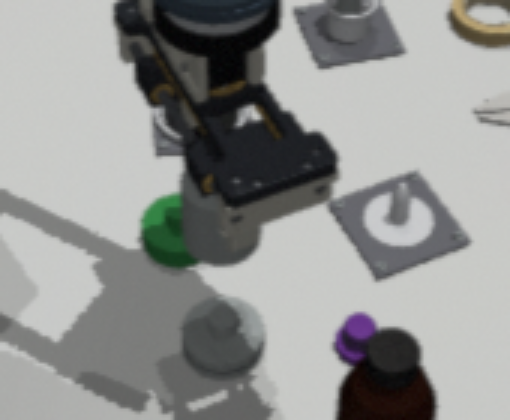

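The sleeve is clear and upright, and the base stayed in place with its spigot at crop (224,318). I'm carrying the sleeve to the post.

Request:
move_arm(steps=[-1, 18, -5, 0, 0, 0, 0, -1, 50, -13, 0, 0, 0, 0, -1, 85, -23, 0, 0, 0, 0, -1, 120, -32, 0, 0, 0, 0, -1, 148, -40, 0, 0, 0, 0])

```text
time_s: 17.1
ee_pos: [0.6207, -0.1444, 0.1506]
eef_rot: [0.986, 0.164, -0.001, -0.001]
force: [-0.8, -1.5, -5.5]
opening: 0.0522
finger_force: 30.0
```

Request:
move_arm(steps=[-1, 20, -6, 0, 0, 0, 0, -1, 30, -8, 10, 0, 0, 0, -1, 30, -8, 28, 0, 0, 0, -1, 30, -8, 40, 0, 0, 0, -1, 30, -8, 45, 0, 0, 0])

```text
time_s: 17.52
ee_pos: [0.6425, -0.1284, 0.103]
eef_rot: [0.986, 0.164, -0.004, -0.002]
force: [-1.0, 0.2, -6.3]
opening: 0.0524
finger_force: 30.0
```

Request:
move_arm(steps=[-1, 0, 0, 3, 0, 0, 0, -1, 0, 0, 3, 0, 0, 0])

```text
time_s: 17.68
ee_pos: [0.6444, -0.1294, 0.1034]
eef_rot: [0.987, 0.164, -0.001, -0.001]
force: [-0.1, -0.1, -6.4]
opening: 0.0522
finger_force: 30.0
```

```bash
python3 - <<'E'
from h import *
a=r.read_camera("side");cv2.imwrite("pics/s9.png",a[:,:,::-1])
print(off([.6455,-.129,.032]),r.read_state()["ee_pos"]); print("base",plane("side",(244.7,286),.038))
E
```

```text
[ 0.61311103 -0.35522107 72.48345268] [ 0.64507548 -0.1295434   0.10448364]
base [ 0.49386776 -0.23472326  0.038     ]
```

Request:
move_arm(steps=[-1, 1, 0, 10, 0, 0, 0, -1, 1, 0, 22, 0, 0, 0, -1, 1, 0, 34, 0, 0, 0, -1, 1, 0, 44, 0, 0, 0, -1, 1, 0, 48, 0, 0, 0])

```text
time_s: 18.15
ee_pos: [0.6448, -0.128, 0.0537]
eef_rot: [0.986, 0.164, -0.002, -0.001]
force: [-1.5, -0.1, -6.6]
opening: 0.0523
finger_force: 30.0
```

Request:
move_arm(steps=[-1, 0, 0, 8, 0, 0, 0, -1, 0, 0, 15, 0, 0, 0, -1, 0, 0, 19, 0, 0, 0, -1, 0, 0, 21, 0, 0, 0, -1, 0, 0, 21, 0, 0, 0])

```text
time_s: 18.57
ee_pos: [0.6463, -0.1285, 0.0351]
eef_rot: [0.986, 0.164, -0.0, -0.0]
force: [0.4, -0.4, -6.0]
opening: 0.052
finger_force: 30.0
```

Request:
move_arm(steps=[-1, 0, 0, 1, 0, 0, 0, -1, 0, 0, 2, 0, 0, 0, -1, 0, 0, 2, 0, 0, 0])

```text
time_s: 18.82
ee_pos: [0.6467, -0.1286, 0.0339]
eef_rot: [0.986, 0.164, 0.0, 0.0]
force: [-0.5, 0.7, -6.2]
opening: 0.0522
finger_force: 30.0
```

Request:
move_arm(steps=[-1, 0, 0, 1, 0, 0, 0, -1, 0, 0, 2, 0, 0, 0, -1, 0, 0, 2, 0, 0, 0])

```text
time_s: 19.07
ee_pos: [0.6469, -0.1287, 0.0324]
eef_rot: [0.986, 0.164, 0.0, 0.0]
force: [-0.4, -0.6, -2.5]
opening: 0.0523
finger_force: 30.0
```

Request:
move_arm(steps=[-1, 0, 0, 1, 0, 0, 0, -1, 0, 0, 1, 0, 0, 0])

```text
time_s: 19.23
ee_pos: [0.6469, -0.1287, 0.0324]
eef_rot: [0.986, 0.164, 0.001, 0.0]
force: [-3.2, 1.7, 4.4]
opening: 0.0521
finger_force: 30.0
```

It is seated: the drop of 14 mm matches the base top (22 mm) to the shoulder (8 mm). I'll release and go back to the base.

Request:
move_arm(steps=[0.3, 0, 0, 0, 0, 0, 0, 0.5, 0, 0, 0, 0, 0, 0, 0.7, 0, 0, 0, 0, 0, 0, 0.8, 0, 0, 0, 0, 0, 0, 0.8, 0, 0, 0, 0, 0, 0])

```text
time_s: 19.65
ee_pos: [0.6467, -0.1286, 0.0307]
eef_rot: [0.986, 0.164, 0.0, 0.0]
force: [-0.1, 0.2, -0.5]
opening: 0.0811
finger_force: 0.0
```

Request:
move_arm(steps=[0.8, 0, 0, -12, 0, 0, 0, 0.8, 0, 0, -35, 0, 0, 0, 0.8, 0, 0, -65, 0, 0, 0, 0.8, 0, 0, -92, 0, 0, 0, 0.8, 0, 0, -105, 0, 0, 0])

```text
time_s: 20.07
ee_pos: [0.6484, -0.1292, 0.1407]
eef_rot: [0.986, 0.164, 0.003, 0.002]
force: [0.2, -0.0, -0.2]
opening: 0.084
finger_force: 0.0
```

```bash
python3 - <<'E'
from h import *
a=r.read_camera("side");b=r.read_camera("top")
A=cv2.resize(a[220:310,200:350,::-1],(450,270));B=cv2.resize(b[130:250,260:380,::-1],(270,270))
cv2.imwrite("pics/s10.png",np.hstack([A,B]))
s=r.read_state();print(s["ee_pos"],s["force"],off([.493,-.232,.137]))
E
```

```text
[ 0.64874091 -0.12933275  0.14019861] [ 0.42379409  0.65225099 -0.45664369] [-180.61728123   46.66746465    2.36043095]
```

View pics/s10.png

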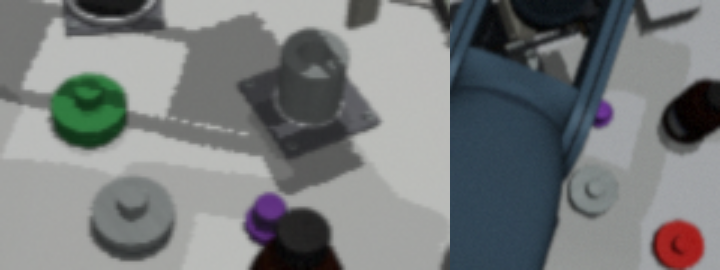

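The sleeve is home on the post (crop 313,80). The base shows in both views, with its spigot top at side px (244.3,285.7) and top px (323.6,213.1). I'll grip it by the spigot, which keeps the fingers clear of the cup rim.

```bash
python3 - <<'E'
from h import *
print(tri((244.3,285.7),(323.6,213.1)))
E
```

```text
(array([ 0.49318787, -0.22954012,  0.03210905]), np.float64(0.00035725137683477204))
```

Request:
move_arm(steps=[0.4, -30, 8, 0, 0, 0, 0, 0.3, -65, 17, 0, 0, 0, 0, 0.2, -100, 26, 0, 0, 0, 0, 0.2, -130, 34, 0, 0, 0, 0, 0.2, -155, 40, 0, 0, 0, 0])

```text
time_s: 20.58
ee_pos: [0.5102, -0.217, 0.1344]
eef_rot: [0.986, 0.164, -0.001, -0.001]
force: [0.3, -0.1, 0.2]
opening: 0.0571
finger_force: 0.0
```

Request:
move_arm(steps=[0.2, -16, 5, 10, 0, 0, 0, 0.2, -25, 7, 28, 0, 0, 0, 0.2, -25, 7, 45, 0, 0, 0, 0.2, -25, 7, 55, 0, 0, 0, 0.2, -25, 7, 60, 0, 0, 0])

```text
time_s: 21.0
ee_pos: [0.49, -0.2304, 0.0734]
eef_rot: [0.986, 0.164, -0.001, -0.002]
force: [0.5, 0.3, 0.4]
opening: 0.056
finger_force: 0.0
```

Request:
move_arm(steps=[0.1, 0, 0, 3, 0, 0, 0, 0, 0, 0, 5, 0, 0, 0, 0, 0, 0, 5, 0, 0, 0])

```text
time_s: 21.25
ee_pos: [0.4919, -0.2311, 0.0707]
eef_rot: [0.986, 0.165, 0.0, 0.0]
force: [-0.1, -0.3, 0.1]
opening: 0.0471
finger_force: 0.0
```

```bash
python3 - <<'E'
from h import *
s=r.read_state();print(s["ee_pos"],s["opening"],off([.493,-.232,.025]))
E
```

```text
[ 0.4918615  -0.23114292  0.07066766] 0.04706230940285147 [ 0.79258515  1.17403169 45.6679246 ]
```

Request:
move_arm(steps=[0, 1, 0, 12, 0, 0, 0, 0, 1, 0, 24, 0, 0, 0, 0, 1, 0, 34, 0, 0, 0, 0, 1, 0, 41, 0, 0, 0, 0, 1, 0, 44, 0, 0, 0])

```text
time_s: 21.67
ee_pos: [0.4921, -0.2306, 0.0258]
eef_rot: [0.986, 0.164, -0.0, -0.0]
force: [-0.1, -0.3, -1.0]
opening: 0.047
finger_force: 0.0
```

Request:
move_arm(steps=[0, 0, 0, 1, 0, 0, 0, -0.4, 0, 0, 1, 0, 0, 0, -1, 0, 0, 1, 0, 0, 0, -1, 0, 0, 1, 0, 0, 0, -1, 0, 0, 1, 0, 0, 0])

```text
time_s: 22.08
ee_pos: [0.4926, -0.2312, 0.0261]
eef_rot: [0.986, 0.164, 0.0, 0.0]
force: [-0.0, -0.9, 0.0]
opening: 0.0245
finger_force: 0.0
```

Request:
move_arm(steps=[-1, 0, 0, 0, 0, 0, 0, -1, 0, 0, 0, 0, 0, 0, -1, 0, 0, 0, 0, 0, 0])

```text
time_s: 22.33
ee_pos: [0.4926, -0.2311, 0.0261]
eef_rot: [0.986, 0.164, 0.0, 0.0]
force: [0.4, 0.1, 3.0]
opening: 0.0201
finger_force: 30.0
```

Request:
move_arm(steps=[-1, 0, 0, -3, 0, 0, 0, -1, 0, 0, -12, 0, 0, 0, -1, 0, 0, -30, 0, 0, 0, -1, 0, 0, -55, 0, 0, 0, -1, 0, 0, -75, 0, 0, 0])

```text
time_s: 22.75
ee_pos: [0.4918, -0.2306, 0.1015]
eef_rot: [0.986, 0.164, -0.001, -0.001]
force: [0.7, -0.5, -5.7]
opening: 0.0202
finger_force: 30.0
```

Request:
move_arm(steps=[-1, 0, 0, -5, 0, 0, 0, -1, 8, -22, -5, 0, 0, 0, -1, 18, -52, -5, 0, 0, 0, -1, 29, -85, -5, 0, 0, 0, -1, 39, -114, -5, 0, 0, 0])

```text
time_s: 23.17
ee_pos: [0.491, -0.1086, 0.1046]
eef_rot: [0.987, 0.164, -0.001, -0.001]
force: [0.5, 0.3, -5.8]
opening: 0.0204
finger_force: 30.0
```

Request:
move_arm(steps=[-1, 11, -33, 0, 0, 0, 0, -1, 22, -65, 0, 0, 0, 0, -1, 31, -91, 0, 0, 0, 0, -1, 37, -109, 0, 0, 0, 0, -1, 39, -114, 0, 0, 0, 0])

```text
time_s: 23.58
ee_pos: [0.4907, 0.0132, 0.1047]
eef_rot: [0.986, 0.165, -0.001, -0.001]
force: [-0.2, 0.2, -5.1]
opening: 0.0201
finger_force: 30.0
```

Request:
move_arm(steps=[-1, 0, 0, 3, 0, 0, 0, -1, 0, 0, 5, 0, 0, 0, -1, 0, 0, 5, 0, 0, 0])

```text
time_s: 23.83
ee_pos: [0.4919, 0.0091, 0.0998]
eef_rot: [0.986, 0.164, -0.001, -0.0]
force: [-0.1, 0.1, -5.5]
opening: 0.0199
finger_force: 30.0
```

```bash
python3 - <<'E'
from h import *
s=r.read_state();print(s["ee_pos"],s["opening"],s["force"],off([.4935,.01,.0341]))
E
```

```text
[0.49187644 0.00907024 0.09976919] 0.01986688268843435 [-0.06005339  0.07524004 -5.49359657] [ 1.93385292 -0.33763221 65.66650194]
```

Request:
move_arm(steps=[-1, 2, -1, 12, 0, 0, 0, -1, 2, -1, 26, 0, 0, 0, -1, 2, -1, 40, 0, 0, 0, -1, 2, -1, 50, 0, 0, 0, -1, 2, -1, 56, 0, 0, 0])

```text
time_s: 24.25
ee_pos: [0.4932, 0.0106, 0.0433]
eef_rot: [0.987, 0.163, -0.001, -0.0]
force: [0.5, 0.3, -5.9]
opening: 0.0201
finger_force: 30.0
```

Request:
move_arm(steps=[-1, 0, 0, 3, 0, 0, 0, -1, 0, 0, 5, 0, 0, 0, -1, 0, 0, 6, 0, 0, 0, -1, 0, 0, 6, 0, 0, 0])

```text
time_s: 24.58
ee_pos: [0.4943, 0.0114, 0.0389]
eef_rot: [0.986, 0.164, 0.0, 0.0]
force: [-0.0, -0.1, -4.6]
opening: 0.0203
finger_force: 30.0
```

Request:
move_arm(steps=[-1, 0, 0, 1, 0, 0, 0, -1, 0, 0, 2, 0, 0, 0, -1, 0, 0, 2, 0, 0, 0])

```text
time_s: 24.83
ee_pos: [0.494, 0.0116, 0.0368]
eef_rot: [0.986, 0.164, 0.0, 0.0]
force: [-0.9, 0.5, -4.9]
opening: 0.0201
finger_force: 30.0
```

Request:
move_arm(steps=[-1, 0, 0, 1, 0, 0, 0, -1, 0, 0, 2, 0, 0, 0, -1, 0, 0, 2, 0, 0, 0])

```text
time_s: 25.08
ee_pos: [0.4938, 0.0116, 0.0345]
eef_rot: [0.986, 0.164, -0.0, -0.0]
force: [-0.5, -0.0, -5.7]
opening: 0.0199
finger_force: 30.0
```

Request:
move_arm(steps=[-1, 0, 0, 1, 0, 0, 0, -1, 0, 0, 1, 0, 0, 0])

```text
time_s: 25.25
ee_pos: [0.4939, 0.0116, 0.0341]
eef_rot: [0.986, 0.164, 0.0, 0.0]
force: [-1.9, 0.9, 0.4]
opening: 0.0201
finger_force: 30.0
```

Contact at exactly the expected floor height (0.0341 m). I'll release, retreat and check.

Request:
move_arm(steps=[-0.5, 0, 0, 0, 0, 0, 0, -0.3, 0, 0, 0, 0, 0, 0, -0.1, 0, 0, 0, 0, 0, 0, 0, 0, 0, 0, 0, 0, 0, 0, 0, 0, 0, 0, 0, 0])

```text
time_s: 25.67
ee_pos: [0.4942, 0.0115, 0.0338]
eef_rot: [0.986, 0.164, 0.0, 0.0]
force: [0.2, -1.1, -0.1]
opening: 0.0443
finger_force: 0.0
```

Request:
move_arm(steps=[0, 0, 0, -15, 0, 0, 0, 0, 0, 0, -45, 0, 0, 0, 0, 0, 0, -85, 0, 0, 0, 0, 0, 0, -125, 0, 0, 0, 0, 0, 0, -160, 0, 0, 0])

```text
time_s: 26.08
ee_pos: [0.494, 0.0116, 0.1961]
eef_rot: [0.986, 0.164, 0.001, 0.0]
force: [0.3, 0.0, -0.2]
opening: 0.0465
finger_force: 0.0
```

Request:
move_arm(steps=[0, -20, 15, 0, 0, 0, 0, 0, -45, 32, 0, 0, 0, 0, 0, -70, 50, 0, 0, 0, 0, 0, -95, 67, 0, 0, 0, 0, 0, -120, 85, 0, 0, 0, 0])

```text
time_s: 26.5
ee_pos: [0.407, -0.1084, 0.1939]
eef_rot: [0.986, 0.165, 0.0, 0.0]
force: [-1.0, -0.5, -0.4]
opening: 0.0463
finger_force: 0.0
```

Request:
move_arm(steps=[0, -8, 30, 0, 0, 0, 0, 0, -16, 60, 0, 0, 0, 0, 0, -24, 90, 0, 0, 0, 0, 0, -32, 120, 0, 0, 0, 0, 0, -32, 120, 0, 0, 0, 0])

```text
time_s: 26.92
ee_pos: [0.417, -0.2371, 0.1938]
eef_rot: [0.987, 0.162, 0.0, 0.002]
force: [0.4, -0.5, 0.1]
opening: 0.0465
finger_force: 0.0
```

```bash
python3 - <<'E'
from h import *
a=r.read_camera("side");b=r.read_camera("top")
A=cv2.resize(a[120:350,195:345,::-1],(390,598));B=cv2.resize(b[130:250,110:310,::-1],(400,240));B=cv2.copyMakeBorder(B,0,358,0,0,0)
cv2.imwrite("pics/s11.png",np.hstack([A,B]));s=r.read_state();print(s["ee_pos"],s["force"])
E
```

```text
[ 0.41620249 -0.23239563  0.19333433] [-0.14537949  0.50860075 -0.29992836]
```

View pics/s11.png

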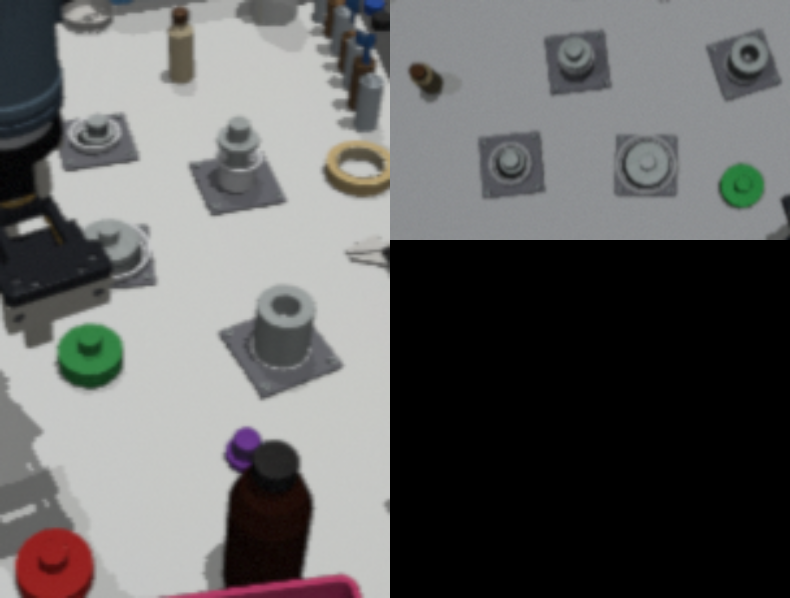

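Every part is upright and seated: cap at top-crop (510,160), plunger (575,57), sleeve (745,57), base (647,163). Both bottles are standing and untouched, and the contact heights all match full seating, so I'm handing in.

```bash
python3 -c "
from bench import r
print(r.finish_job())"
```

```text
the job is handed in; nothing more can be done
None
```

The die is stripped and handed in: cap, plunger, sleeve and base each stand upright and fully home on their own stands, placed in that order, and both bottles were left standing.

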